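# Slide the tall duster can into its bench stall

### The arm

A 6-joint arm with a two-finger parallel gripper is mounted at the origin on the work surface. World frame = base frame: x ahead of the robot, y to its left, z up, the work surface at z = 0. Lengths are in m, angles in rad, forces in N, time in s.
With the tool pointing down it reaches from about 0.35 to 0.85 m from the base axis. Payload 8.1 kg.
Tool frame: the origin (TCP) lies on the centre line of the jaws, within the pads' length; the fingertips stand 17 mm ahead of it and the grasp point (between the pads) lies 2 mm behind it; x points along the fingers, z is the direction in which the jaws open and shut, and the axes are right-handed (so a half turn about x gives the same grasp; the last joint's range is limited). The gripper opens to 93 mm and grips with 3 to 60 N. Pads are 15 mm wide; open, the fingers measure 128 mm over their backs; the gripper's body (75 mm by 188 mm) begins 65 mm behind the grasp point.
Start: joints at [1.154, 0.13, 1.488, -0, 1.523, -0.085], TCP at [0.195, 0.567, 0.236] pointing down, gripper open.
Joint ranges: [-2.96, 2.96], [-0.89, 2.26], [0.02, 2.5], [-1.34, 4.48], [0, 2.73], [-2.66, 2.66]. Speed limits (rad/s): [2.39, 2.39, 2.79, 3.14, 3.14, 3.14].

### API

Orientations are given as a rotation vector (axis times angle).
In Python, from plant import telemetry, optics, workorder gives the robot as it stands.
- The arm moves only by the shell command python3 -m inch 'ROWS' [FORCE]. ROWS is JSON, a list that holds one entry, the list of rows, each a list of 7 numbers: the shift along the tool's x, y, z in m, then the turn, a rotation vector about the tool's x, y, z in rad, then the opening, from 0 (shut) to 1 (fully open). In form: [[[tx, ty, tz, ax, ay, az, grip], ...]]. A call has 1 to 20 rows; each row shifts and turns the pose as measured when the row begins, along the tool's axes as they then stand; what a row does not reach is not made up. A row lasts 1/10 s, in which the tool goes at most 50 mm and 8.59 degrees, less where a joint would pass 70% of its speed; a pose out of reach is approached as far as the arm can. A call is refused whole if a number of a shift passes 0.05 or a number of a turn 0.15, either way. A call with a gripper value outside its range is refused whole. The fingers move at their own pace and stop on an object; FORCE is the grip in N (left out, the last holds). Time passes only in rows, so rows that do not move let the fingers close. It gives the time, the measured TCP pose, the force and the opening at its end, in the units of the state.
- telemetry.read_state(): the state, without advancing time (a new reading comes with each control period).
- optics.read_camera(name): name is "scene" or "top" or "wrist"; returns a dict with "frame" (480x640x3 uint8, blue, green, red), "fx", "fy", "cx", "cy" (pixels), "D" ([k1, k2, p1, p2, k3] as OpenCV has them; the pictures are not rectified), "rvec" (rotation vector, rad) and "tvec" (3), from world to camera coordinates, as OpenCV has them. Camera axes: x right, y down, z forward; pixel columns grow to the right and rows downward; lengths in m; the calibration is good to about 2 mm. A picture is of the moment at which its call begins. There is no depth.
- workorder.close_job(): hands the job in, once; it reports no verdict.
The state is a dict: "t": time; "q": joint angles; "dq": joint speeds; "joint_torque": joint torques, N m; "tool_pos": TCP position; "orientation": TCP orientation; "force": force on the tool from outside, world axes, zero at the start; "wrist_torque": the same for the moment, N m; "opening": finger opening in m.
Only numpy, scipy, OpenCV 4.12 (cv2) and the standard library are available. Lean on these libraries where they do the work, as an engineer would, in place of code of your own. Each camera call takes 0.05 s, during which the arm holds its last target. There are 200 camera calls.

### The job

Push the tall spray can across the bench into the empty steel stall, through its open front, until it stands fully home against the back stop, upright. Slide it gently with your fingertips low on its body: it must never be pinched, lifted or tipped, and the other things on the bench stay where they are. Finish with the hand clear of everything.

Things in the scene. Friction and masses are not known exactly. Their poses are not given: they have to be found in the camera images.
- tall_can: the taller of two white aerosol cans, loose, about 0.25 to 0.5 kg: a plain cylinder 54 mm in diameter up to 184 mm, then a narrower shoulder and black cap, 232 mm high in all. Origin: centre of its underside, z up. On this bench it slides when pushed within about 25 mm of its foot and tips when pushed much higher; a gripper body held upright beside it would touch it high up, so the hand has to lean away.
- stall: the empty stall, fixed to the bench: a U of 4 mm sheet steel 45 mm high without a floor, 70 mm wide inside. Origin on the bench at the place of the can's centre when it is home and centred; +x points into the stall towards the back stop (inner face at x = +27 mm), the mouth is open to -x; z up. The side walls (inner faces at y = +-35 mm) run from x = +27 to -30 mm, then lips flare outwards by 0.6 rad to about x = -50 mm, y = +-50 mm.
- other_stall: the same stall a second time, fixed beside the first, same axes; occupied by the short can.
- short_can: white aerosol can of the same 54 mm diameter but only 150 mm high, standing in the other stall. Origin: centre of its underside. Leave alone.
- tape_roll: clear packing-tape roll lying flat, 100 mm in diameter, 48 mm high. Origin: centre of its underside. Leave alone.
- reel: white component reel lying flat, 180 mm in diameter, 14 mm high. Origin: centre of its underside. Leave alone.
- scanner: hand scanner lying flat, 36 mm high, reaching along its x axis from -35 to +114 mm, 58 mm wide. Leave alone.
- carton: small cardboard box 90 x 120 x 60 mm. Origin: centre of its underside. Leave alone.
- pen_cup: empty grey cup, 72 mm in diameter, 95 mm high. Origin: centre of its underside. Leave alone.
- marker: black marker lying flat, 125 mm long along its x axis, 16 mm thick. Origin: centre of its underside. Leave alone.

How it is judged:
On the way:
1. the tall can stands in the mouth of the empty stall, on the bench, between its side walls (x of tall_can in the frame of stall between -0.05 and 0.006 m and y of tall_can in the frame of stall between -0.03 and 0.03 m and height (world z) of tall_can below 0.008 m).
At the end, for the whole second after the job is handed in: the tall can stands upright (within 0.06 rad) and at rest on the bench in the empty stall, its centre within 6 mm of fully home along the stall and within 12 mm across it (x of tall_can in the frame of stall between -0.006 and 0.006 m and y of tall_can in the frame of stall between -0.012 and 0.012 m and angle between tall_can's own z axis and vertical below 0.06 rad and height (world z) of tall_can below 0.005 m and linear speed of tall_can below 0.01 m/s); the robot touches nothing.
It fails at once if the tall can is tipped (by more than 0.17 rad) (angle between tall_can's own z axis and vertical above 0.17 rad).
It fails at once if the tall can is lifted off the bench (height (world z) of tall_can above 0.01 m).
It fails at once if the tall can is pinched or rammed (fingers press it with more than 35 N) (contact force between the fingers and tall_can above 35 N).
It fails at once if another thing on the bench is moved by more than 15 mm (distance of any of short_can, tape_roll, reel, scanner, carton, pen_cup, marker from where it was at the start of the episode above 0.015 m).
It fails at once if another thing on the bench is knocked over (angle between any of short_can, tape_roll, reel, scanner, carton, pen_cup, marker's own z axis and vertical above 0.3 rad).
It also fails if it takes over 54 s, if anything falls off the work surface, if the arm or the gripper's body presses on something with over 40 N, if the wrist force passes 120 N, or if a joint passes its speed limit or range.

## Working session

There is one attempt and no reset: what is moved stays moved. The work goes in short steps, Python scripts to look and compute and a shell command to move; the robot and the scene stay as the last step left them, time stands still between calls to the robot, and variables do not carry over. Pictures are saved under pics/ and viewed, on a budget of 10 in all, crops included, one or two more only if the job needs it, and the job is handed in when it is done.

```bash
mkdir -p pics; ls; python3 - <<'E'
from plant import telemetry, optics
import cv2,numpy as np
s=telemetry.read_state();print(s)
for n in("scene","top"):
    c=optics.read_camera(n);cv2.imwrite(f"pics/{n}0.png",c["frame"]);R=cv2.Rodrigues(np.array(c["rvec"]))[0]
    print(n,c["fx"],c["cx"],c["D"],-R.T@np.array(c["tvec"]).ravel(),R)
E
```

```text
pics
{'t': 0.0, 'q': array([ 1.15357973e+00,  1.31141360e-01,  1.48927348e+00,  1.55522662e-06,
        1.52299786e+00, -8.53822453e-02]), 'dq': array([ 0.0012126 ,  0.00054631,  0.00103238, -0.00029038, -0.00049426,
        0.00197101]), 'joint_torque': array([-1.86893344e-04, -5.59864175e+01, -4.91740751e+01,  7.66882603e-02,
        3.60034034e-02, -1.67413727e-04]), 'tool_pos': array([0.19521691, 0.56678674, 0.23460244]), 'orientation': array([-0.96235768,  1.34971592,  0.96082542]), 'force': array([-0.17413354,  0.21835133, -0.70998802]), 'wrist_torque': array([-0.03036194, -0.01244416,  0.00463224]), 'opening': 0.09287701808986884}
scene 616.4416053863249 329.5376811757112 [-0.14483998  0.          0.          0.          0.        ] [ 0.93541291 -0.6422604   1.12131103] [[ 8.33589661e-01  5.52383998e-01 -4.43114886e-04]
 [ 4.58592633e-01 -6.92498063e-01 -5.56901454e-01]
 [-3.07930308e-01  4.64024085e-01 -8.30578458e-01]]
top 491.78875815352325 320.6463559348177 [-0.07017685  0.          0.          0.          0.        ] [ 0.40412467 -0.01233942  1.09414353] [[ 0.02261453 -0.99970029 -0.00937627]
 [-0.99255548 -0.02132825 -0.11991129]
 [ 0.11967537  0.0120182  -0.99274033]]
```

View pics/scene0.png

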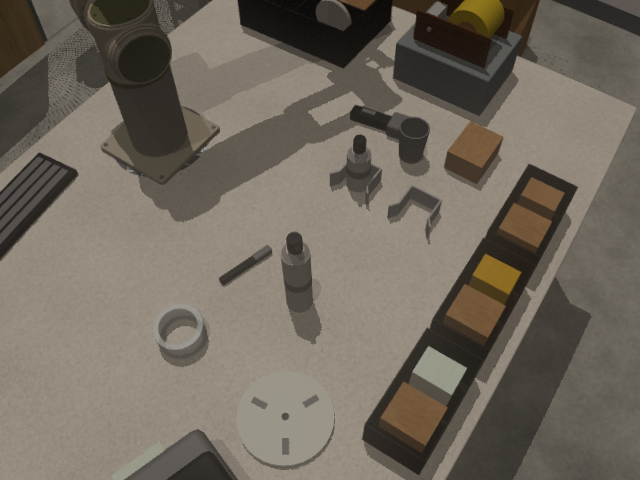

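View pics/top0.png

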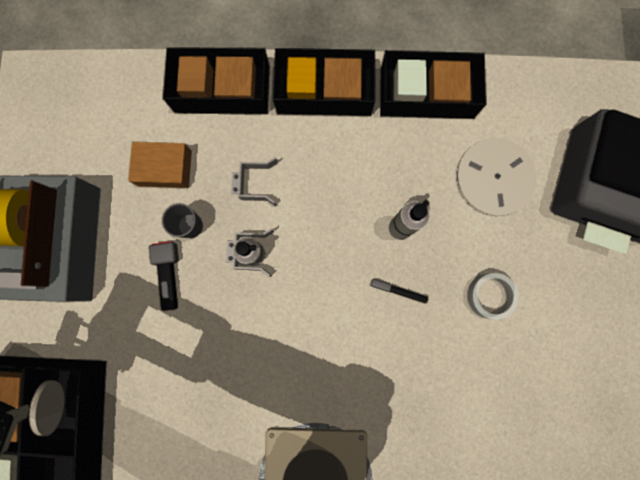

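The scene view shows the tall can (cap (294,240), foot (300,305)), the empty stall at (415,205) and the short can in the other stall at (358,165). In the top view the tall can's foot is near (400,232) with its cap at (420,208). The empty stall is at (258,180) with its mouth to the right (-y). The marker lies at (400,290), clear of the path.

```bash
cat > h.py <<'E'
import cv2,numpy as np
from plant import telemetry, optics
from scipy.spatial.transform import Rotation as Ro
def ray(c,uv,z):
    K=np.array([[c["fx"],0,c["cx"]],[0,c["fy"],c["cy"]],[0,0,1.]])
    p=cv2.undistortPoints(np.array([[uv]],float),K,np.array(c["D"]))[0,0]
    R=cv2.Rodrigues(np.array(c["rvec"]))[0];o=-R.T@np.array(c["tvec"]).ravel()
    d=R.T@np.array([p[0],p[1],1]);return o+d*(z-o[2])/d[2]
def proj(c,P):
    K=np.array([[c["fx"],0,c["cx"]],[0,c["fy"],c["cy"]],[0,0,1.]])
    return cv2.projectPoints(np.array(P,float).reshape(-1,3),np.array(c["rvec"]),np.array(c["tvec"]),K,np.array(c["D"]))[0][:,0]
E
python3 - <<'E'
from h import *
c=optics.read_camera("top");f=c["frame"]
cv2.imwrite("pics/c1.png",cv2.resize(f[150:280,225:445],None,fx=3.6,fy=3.6,interpolation=cv2.INTER_CUBIC))
s=optics.read_camera("scene");f=s["frame"]
cv2.imwrite("pics/c2.png",cv2.resize(f[170:330,270:470],None,fx=3.6,fy=3.6,interpolation=cv2.INTER_CUBIC))
E
```

```text
(no output)
```

View pics/c1.png

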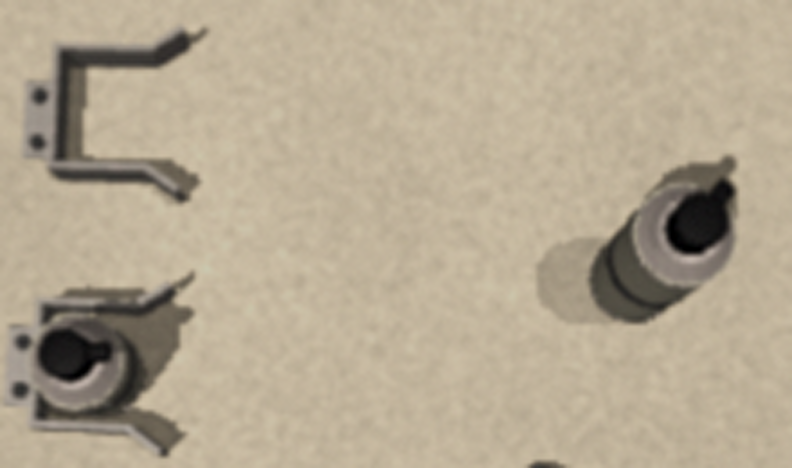

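View pics/c2.png

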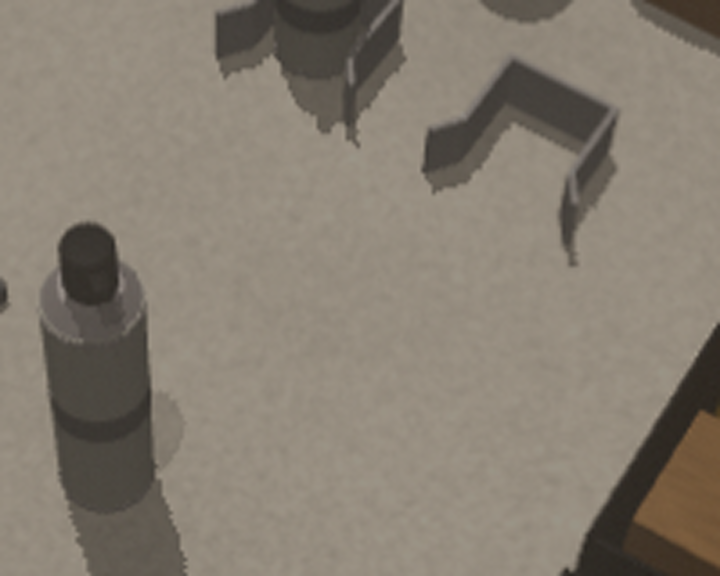

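```bash
python3 - <<'E'
from h import *
c=optics.read_camera("top");s=optics.read_camera("scene")
T=lambda x,y,z:ray(c,(225+x/3.6-.4,150+y/3.6-.4),z)[:2].round(4)
S=lambda x,y,z:ray(s,(270+x/3.6-.4,170+y/3.6-.4),z)[:2].round(4)
print("can top shoulder",T(684,235,.184),"cap",T(697,222,.232))
print("can scene cap",S(88,243,.232),"shoulder",S(94,293,.184), "footfront",S(107,513,0))
print("rim backUL,bendU,tipU",T(60,47,.045),T(157,48,.045),T(186,31,.045))
print("rim backLL,bendL,tipL",T(52,168,.045),T(150,166,.045),T(184,197,.045))
print("bolts",T(39,96,0),T(36,142,0),T(22,342,0),T(19,390,0))
print("scene rim: Lc,Rc,tipL,tipR,bendL,bendR",[S(*p,.045) for p in((512,60),(617,110),(428,130),(567,205),(468,118),(576,172))])
print("short",T(77,362,.135))
E
```

```text
can top shoulder [ 0.5511 -0.1766] cap [ 0.5499 -0.1744]
can scene cap [ 0.5535 -0.1783] shoulder [ 0.5529 -0.1763] footfront [ 0.5689 -0.2012]
rim backUL,bendU,tipU [0.6816 0.1782] [0.682  0.1188] [0.693  0.1015]
rim backLL,bendL,tipL [0.6064 0.1798] [0.6088 0.1204] [0.5902 0.0991]
bolts [0.6614 0.1984] [0.6316 0.1989] [0.5046 0.202 ] [0.4746 0.2026]
scene rim: Lc,Rc,tipL,tipR,bendL,bendR [array([0.6132, 0.1762]), array([0.686 , 0.1779]), array([0.5971, 0.1003]), array([0.6942, 0.0982]), array([0.6128, 0.1217]), array([0.6872, 0.1225])]
short [0.4819 0.145 ]
```

```bash
cat >> h.py <<'E'
def goalR(head_deg,lean_deg,sgn):
    """heading measured from world +y towards +x"""
    t,a=np.radians([head_deg,lean_deg]);h=np.array([np.sin(t),np.cos(t),0])
    x=h*np.sin(a)+np.array([0,0,-np.cos(a)]);z=sgn*np.array([h[1],-h[0],0])
    return np.column_stack([x,np.cross(z,x),z])
def plan(Rg=None,goals=()):
    s=telemetry.read_state();R=Ro.from_rotvec(s["orientation"]).as_matrix();p=np.array(s["tool_pos"])
    print("t",round(s["t"],2),"p",p.round(4),"F",np.round(s["force"],1),"q",np.round(s["q"],2),"open",round(s["opening"],4))
    print("tip",(p+.017*R[:,0]).round(4))
    if Rg is not None: print("turn",Ro.from_matrix(R.T@Rg).as_rotvec().round(4)); 
    else: Rg=R
    for g in goals: print("shift",(Rg.T@(np.array(g)-p)).round(4),"norm",np.linalg.norm(g-p).round(3)); p=np.array(g)
E
python3 - <<'E'
from h import *
s=telemetry.read_state();R=Ro.from_rotvec(s["orientation"]).as_matrix();print(R.round(2))
p=np.array(s["tool_pos"])
for g in ([.195,.567,.33],[.35,.2,.33],[.46,-.29,.33]): print((R.T@(np.array(g)-p)).round(4));p=np.array(g)
h=np.array([.38,.92,0]);
for sg in(1,-1): plan(goalR(22.5,40,sg))
E
```

```text
[[-0.   -0.95  0.33]
 [-0.    0.33  0.95]
 [-1.    0.   -0.  ]]
[-0.0947  0.0003 -0.0003]
[ 2.000e-04 -2.661e-01 -2.965e-01]
[ 3.000e-04 -2.636e-01 -4.274e-01]
t 0.3 p [0.1953 0.5671 0.2353] F [ 0.5 -0.3  0.2] q [ 1.15  0.13  1.49  0.    1.52 -0.09] open 0.0929
tip [0.1953 0.5671 0.2183]
turn [ 1.5584 -0.5678  0.5342]
t 0.3 p [0.1953 0.5671 0.2353] F [ 0.5 -0.3  0.2] q [ 1.15  0.13  1.49  0.    1.52 -0.09] open 0.0929
tip [0.1953 0.5671 0.2183]
turn [-1.443  -0.5257 -0.5588]
```

```bash
python3 -m inch '[[[-0.032,0,0,0,0,0,0.39],[-0.032,0,0,0,0,0,0.39],[-0.032,0,0,0,0,0,0.39],[0,-0.027,-0.03,0,0,0,0.39],[0,-0.027,-0.03,0,0,0,0.39],[0,-0.027,-0.03,0,0,0,0.39],[0,-0.027,-0.03,0,0,0,0.39],[0,-0.027,-0.03,0,0,0,0.39],[0,-0.027,-0.03,0,0,0,0.39],[0,-0.027,-0.03,0,0,0,0.39],[0,-0.027,-0.03,0,0,0,0.39],[0,-0.027,-0.03,0,0,0,0.39],[0,-0.027,-0.03,0,0,0,0.39]]]' && python3 -c "
from h import *
plan(None,[[.46,-.29,.33]]);plan(goalR(22.5,40,1))"
```

```text
t: 1.6
tool_pos: [0.3558, 0.1858, 0.3342]
orientation: [-0.971, 1.345, 0.966]
force: [-0.3, 0.3, 0.0]
opening: 0.0362
t 1.6 p [0.3558 0.1858 0.3342] F [-0.3  0.3  0. ] q [ 0.36 -0.44  1.82 -0.    1.76 -0.89] open 0.0362
tip [0.3558 0.1858 0.3172]
shift [ 0.0054 -0.2498 -0.4182] norm 0.487
t 1.6 p [0.3558 0.1858 0.3342] F [-0.3  0.3  0. ] q [ 0.36 -0.44  1.82 -0.    1.76 -0.89] open 0.0362
tip [0.3558 0.1858 0.3172]
turn [ 1.5677 -0.5697  0.5348]
```

```bash
python3 -m inch '[[[0,-0.021,-0.035,0,0,0,0.39],[0,-0.021,-0.035,0,0,0,0.39],[0,-0.021,-0.035,0,0,0,0.39],[0,-0.021,-0.035,0,0,0,0.39],[0,-0.021,-0.035,0,0,0,0.39],[0,-0.021,-0.035,0,0,0,0.39],[0,-0.021,-0.035,0,0,0,0.39],[0,-0.021,-0.035,0,0,0,0.39],[0,-0.021,-0.035,0,0,0,0.39],[0,-0.021,-0.035,0,0,0,0.39],[0,-0.021,-0.035,0,0,0,0.39],[0,-0.021,-0.035,0,0,0,0.39]]]' && python3 -m inch '[[[0,0,0,0.13,-0.047,0.044,0.39],[0,0,0,0.13,-0.047,0.044,0.39],[0,0,0,0.13,-0.047,0.044,0.39],[0,0,0,0.13,-0.047,0.044,0.39],[0,0,0,0.13,-0.047,0.044,0.39],[0,0,0,0.13,-0.047,0.044,0.39],[0,0,0,0.13,-0.047,0.044,0.39],[0,0,0,0.13,-0.047,0.044,0.39],[0,0,0,0.13,-0.047,0.044,0.39],[0,0,0,0.13,-0.047,0.044,0.39],[0,0,0,0.13,-0.047,0.044,0.39],[0,0,0,0.13,-0.047,0.044,0.39]]]' && python3 -c "
from h import *
plan(goalR(22.5,40,1))
can=np.array([.552,-.177]);h=np.array([.383,.924])
f=lambda tipback,tipz:np.r_[can-h*(tipback+.017*np.sin(.698)),tipz+.017*np.cos(.698)]
plan(goalR(22.5,40,1),[f(.075,.25),f(.075,.08),f(.075,.012)])"
```

```text
t: 2.8
tool_pos: [0.4621, -0.3139, 0.3378]
orientation: [-0.973, 1.339, 0.959]
force: [0.5, -0.1, 0.8]
opening: 0.0363
t: 4.0
tool_pos: [0.4629, -0.3204, 0.3356]
orientation: [0.86, 1.333, 0.213]
force: [0.3, 0.3, -0.2]
opening: 0.0362
t 4.0 p [ 0.4629 -0.3204  0.3356] F [ 0.3  0.3 -0.2] q [-1.05  0.25  1.32  0.61  1.96 -0.49] open 0.0362
tip [ 0.4675 -0.3103  0.3227]
turn [-0.0407  0.0198 -0.0115]
t 4.0 p [ 0.4629 -0.3204  0.3356] F [ 0.3  0.3 -0.2] q [-1.05  0.25  1.32  0.61  1.96 -0.49] open 0.0362
tip [ 0.4675 -0.3103  0.3227]
turn [-0.0407  0.0198 -0.0115]
shift [0.1074 0.0151 0.0274] norm 0.112
shift [ 0.1302 -0.1093  0.    ] norm 0.17
shift [ 0.0521 -0.0437  0.    ] norm 0.068
```

```bash
python3 -m inch '[[[0,0,0,-0.04,0.02,-0.011,0.39],[0.036,0.005,0.009,0,0,0,0.39],[0.036,0.005,0.009,0,0,0,0.39],[0.036,0.005,0.009,0,0,0,0.39],[0.026,-0.022,0,0,0,0,0.39],[0.026,-0.022,0,0,0,0,0.39],[0.026,-0.022,0,0,0,0,0.39],[0.026,-0.022,0,0,0,0,0.39],[0.026,-0.022,0,0,0,0,0.39],[0,0,0,0,0,0,0.39]]]' && python3 - <<'E'
from h import *
can=np.array([.552,-.177]);h=np.array([.383,.924])
f=lambda tipback,tipz:np.r_[can-h*(tipback+.017*np.sin(.698)),tipz+.017*np.cos(.698)]
plan(goalR(22.5,40,1),[f(.075,.012)])
c=optics.read_camera("wrist");cv2.imwrite("pics/w1.png",c["frame"])
c=optics.read_camera("scene");cv2.imwrite("pics/s1.png",c["frame"][120:420,150:550].repeat(2,0).repeat(2,1))
E
```

```text
t: 5.0
tool_pos: [0.5242, -0.2578, 0.0865]
orientation: [0.744, 1.355, 0.275]
force: [-1.1, 0.6, -0.4]
opening: 0.0364
t 5.0 p [ 0.5242 -0.2578  0.0865] F [-1.1  0.6 -0.4] q [-0.89  0.46  1.53  0.57  1.54 -0.71] open 0.0364
tip [ 0.528  -0.2478  0.0733]
turn [ 0.0696 -0.0166  0.0217]
shift [ 0.0467 -0.0401 -0.0053] norm 0.062
```

View pics/s1.png

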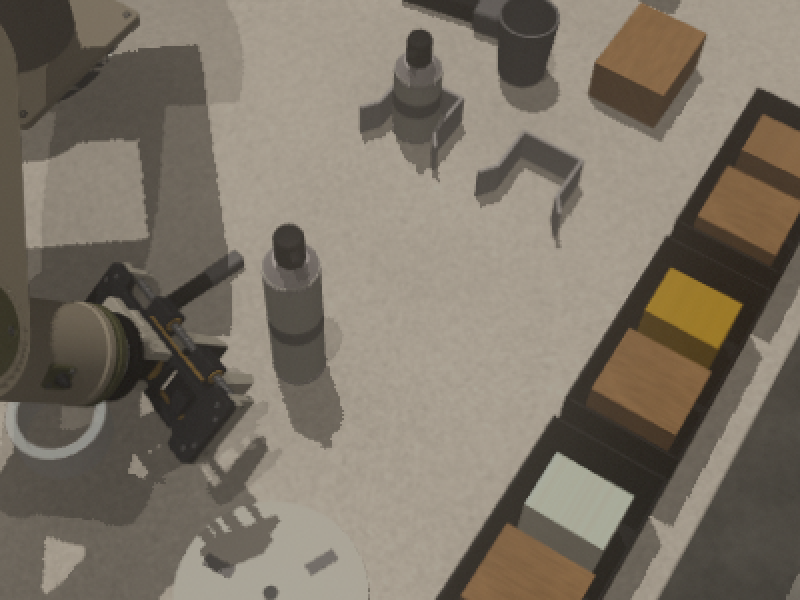

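The hand leans behind the can, fingers at (235,385), clear of the marker (205,285), the reel (270,555) and the tape roll (55,415).

```bash
python3 -m inch '[[[0,0,0,0.07,-0.017,0.022,0.39],[0.016,-0.013,-0.002,0,0,0,0.39],[0.016,-0.013,-0.002,0,0,0,0.39],[0.014,-0.012,0,0,0,0,0.39],[0,0,0,0,0,0,0.39]]]' && python3 - <<'E'
from h import *
can=np.array([.552,-.177]);h=np.array([.383,.924])
f=lambda tipback,tipz:np.r_[can-h*(tipback+.017*np.sin(.698)),tipz+.017*np.cos(.698)]
plan(goalR(22.5,40,1),[f(.075,.012),f(.035,.012)])
E
```

```text
t: 5.6
tool_pos: [0.5275, -0.2623, 0.0359]
orientation: [0.794, 1.334, 0.24]
force: [-0.7, -0.3, -0.2]
opening: 0.0364
t 5.6 p [ 0.5275 -0.2623  0.0359] F [-0.7 -0.3 -0.2] q [-0.91  0.53  1.55  0.6   1.46 -0.72] open 0.0364
tip [ 0.5318 -0.2524  0.0228]
turn [0.0204 0.0127 0.0096]
shift [ 0.0098 -0.0053 -0.01  ] norm 0.015
shift [0.0257 0.0306 0.    ] norm 0.04
```

```bash
python3 -m inch '[[[0.009,-0.006,-0.011,0.02,0.013,0.01,0.39],[0,0,0,0,0,0,0.39],[0.006,0.007,0,0,0,0,0.39],[0.006,0.007,0,0,0,0,0.39],[0,0,0,0,0,0,0.39]]]' && python3 - <<'E'
from h import *
can=np.array([.552,-.177]);h=np.array([.383,.924])
f=lambda tipback,tipz:np.r_[can-h*(tipback+.017*np.sin(.698)),tipz+.017*np.cos(.698)]
plan(goalR(22.5,40,1),[f(.04,.012)])
c=optics.read_camera("top");cv2.imwrite("pics/t2.png",cv2.resize(c["frame"][150:300,300:500],None,fx=3.6,fy=3.6,interpolation=2))
E
```

```text
t: 6.1
tool_pos: [0.5247, -0.2381, 0.0238]
orientation: [0.82, 1.349, 0.242]
force: [-0.4, 0.8, -0.4]
opening: 0.0361
t 6.1 p [ 0.5247 -0.2381  0.0238] F [-0.4  0.8 -0.4] q [-0.89  0.52  1.59  0.61  1.44 -0.7 ] open 0.0361
tip [ 0.5288 -0.2279  0.0108]
turn [-0.0007 -0.0024 -0.0022]
shift [0.0093 0.013  0.0019] norm 0.016
```

View pics/t2.png

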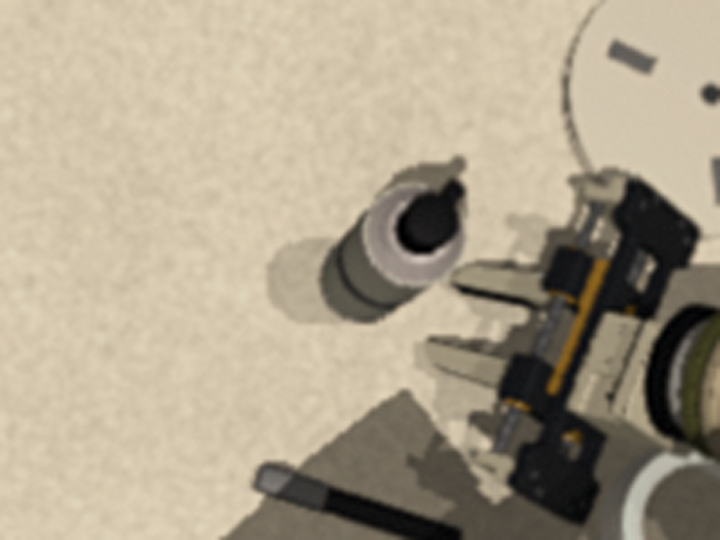

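```bash
python3 -m inch '[[[0.005,0.006,0.001,0,0,0,0.39],[0.005,0.006,0.001,0,0,0,0.39],[0.005,0.006,0.001,0,0,0,0.39],[0.002,0.0025,0,0,0,0,0.39],[0.002,0.0025,0,0,0,0,0.39],[0.002,0.0025,0,0,0,0,0.39],[0.002,0.0025,0,0,0,0,0.39],[0.002,0.0025,0,0,0,0,0.39],[0.002,0.0025,0,0,0,0,0.39]]]' && python3 - <<'E'
from h import *
can=np.array([.552,-.177]);h=np.array([.383,.924])
f=lambda tipback,tipz:np.r_[can-h*(tipback+.017*np.sin(.698)),tipz+.017*np.cos(.698)]
plan(goalR(22.5,40,1),[f(.026,.012)])
E
```

```text
t: 7.05
tool_pos: [0.5458, -0.1988, 0.0255]
orientation: [0.816, 1.347, 0.24]
force: [-0.2, -1.2, -0.4]
opening: 0.0365
t 7.05 p [ 0.5458 -0.1988  0.0255] F [-0.2 -1.2 -0.4] q [-0.82  0.49  1.63  0.64  1.39 -0.66] open 0.0365
tip [ 0.55   -0.1887  0.0125]
turn [0.0012 0.0002 0.0012]
shift [-0.0089 -0.0114 -0.0026] norm 0.015
```

```bash
cat >> h.py <<'E'
def can(pred,save=None,it=3):
    """cap-top centre by dark blob nearest the prediction, both cameras -> foot xy (upright can)"""
    out=[]
    for n in("top","scene"):
        c=optics.read_camera(n);g=cv2.cvtColor(c["frame"],cv2.COLOR_BGR2GRAY)
        u=proj(c,[*pred,.22])[0];m=(g<(48 if n=="top" else 58)).astype(np.uint8)
        k,_,st,ce=cv2.connectedComponentsWithStats(m)
        i=min((i for i in range(1,k) if 40<st[i,4]<900),key=lambda i:np.linalg.norm(ce[i]-u),default=None)
        if i is not None: out.append(ray(c,ce[i],.228 if n=="top" else .215)[:2].round(4)); print(n,out[-1],"area",st[i,4],"uv",ce[i].round(1))
        if save: cv2.imwrite(f"pics/{save}_{n}.png",c["frame"])
    return np.mean(out,0)
E
python3 -c "
from h import *
print(can([.557,-.164],'a'))"
```

```text
top [ 0.559  -0.1653] area 230 uv [412.7 206.5]
scene [ 0.5669 -0.173 ] area 142 uv [302.5 243.9]
[ 0.56295 -0.16915]
```

```bash
python3 -m inch '[[[0.0035,0.0042,0,0,0,0,0.39],[0.0035,0.0042,0,0,0,0,0.39],[0.0035,0.0042,0,0,0,0,0.39],[0.0035,0.0042,0,0,0,0,0.39],[0.0035,0.0042,0,0,0,0,0.39],[0.0035,0.0042,0,0,0,0,0.39],[0.0035,0.0042,0,0,0,0,0.39],[0.0035,0.0042,0,0,0,0,0.39],[0.0035,0.0042,0,0,0,0,0.39],[0.0035,0.0042,0,0,0,0,0.39],[0.0035,0.0042,0,0,0,0,0.39],[0.0035,0.0042,0,0,0,0,0.39],[0.0035,0.0042,0,0,0,0,0.39],[0.0035,0.0042,0,0,0,0,0.39],[0.0035,0.0042,0,0,0,0,0.39]]]' && python3 - <<'E'
from h import *
h=np.array([.383,.924])
s=telemetry.read_state();R=Ro.from_rotvec(s["orientation"]).as_matrix();t=(np.array(s["tool_pos"])+.017*R[:,0])[:2]+.027*h
print("pred",t); can(t)
f=lambda p,tipback,tipz:np.r_[np.array(p)-h*(tipback+.017*np.sin(.698)),tipz+.017*np.cos(.698)]
plan(goalR(22.5,40,1),[f([.646,.05],.027,.012)])
E
```

```text
t: 8.65
tool_pos: [0.5796, -0.1163, 0.0256]
orientation: [0.816, 1.347, 0.24]
force: [-0.3, -2.2, -1.9]
opening: 0.0363
pred [ 0.59415921 -0.08123413]
top [ 0.5923 -0.0844] area 223 uv [367.7 187.3]
scene [ 0.5975 -0.0844] area 217 uv [344.4 217.6]
t 8.75 p [ 0.5797 -0.1158  0.0256] F [ 1.4  0.2 -0.5] q [-0.68  0.44  1.7   0.69  1.31 -0.58] open 0.0359
tip [ 0.5838 -0.1057  0.0126]
turn [ 0.0015 -0.0007  0.0006]
shift [ 0.0908  0.1073 -0.0022] norm 0.141
```

```bash
python3 -m inch '[[[0.0042,0.005,0,0,0,0,0.39],[0.0042,0.005,0,0,0,0,0.39],[0.0042,0.005,0,0,0,0,0.39],[0.0042,0.005,0,0,0,0,0.39],[0.0042,0.005,0,0,0,0,0.39],[0.0042,0.005,0,0,0,0,0.39],[0.0042,0.005,0,0,0,0,0.39],[0.0042,0.005,0,0,0,0,0.39],[0.0042,0.005,0,0,0,0,0.39],[0.0042,0.005,0,0,0,0,0.39],[0.0042,0.005,0,0,0,0,0.39],[0.0042,0.005,0,0,0,0,0.39],[0.0042,0.005,0,0,0,0,0.39],[0.0042,0.005,0,0,0,0,0.39],[0.0042,0.005,0,0,0,0,0.39],[0.0042,0.005,0,0,0,0,0.39],[0.0042,0.005,0,0,0,0,0.39],[0.0042,0.005,0,0,0,0,0.39],[0.003,0.003,0,0,0,0,0.39]]]' && python3 - <<'E'
from h import *
h=np.array([.383,.924])
s=telemetry.read_state();R=Ro.from_rotvec(s["orientation"]).as_matrix();t=(np.array(s["tool_pos"])+.017*R[:,0])[:2]+.027*h
print("pred",t); can(t,"b")
plan(goalR(22.5,40,1),[])
c=cv2.imread("pics/b_top.png");cv2.imwrite("pics/b.png",cv2.resize(c[150:280,225:425],None,fx=3.8,fy=3.8,interpolation=2))
E
```

```text
t: 10.65
tool_pos: [0.6303, 0.0062, 0.0254]
orientation: [0.816, 1.347, 0.24]
force: [-1.0, -3.6, 2.5]
opening: 0.0362
pred [0.64477784 0.04118411]
top [0.6416 0.0365] area 222 uv [301.1 159.2]
scene [0.6463 0.0368] area 250 uv [401.  185.6]
t 10.75 p [0.6302 0.0064 0.0254] F [ 1.1 -0.7  0.2] q [-0.45  0.41  1.74  0.77  1.17 -0.44] open 0.0361
tip [0.6343 0.0165 0.0123]
turn [ 0.0016 -0.0004  0.0005]
```

View pics/b.png

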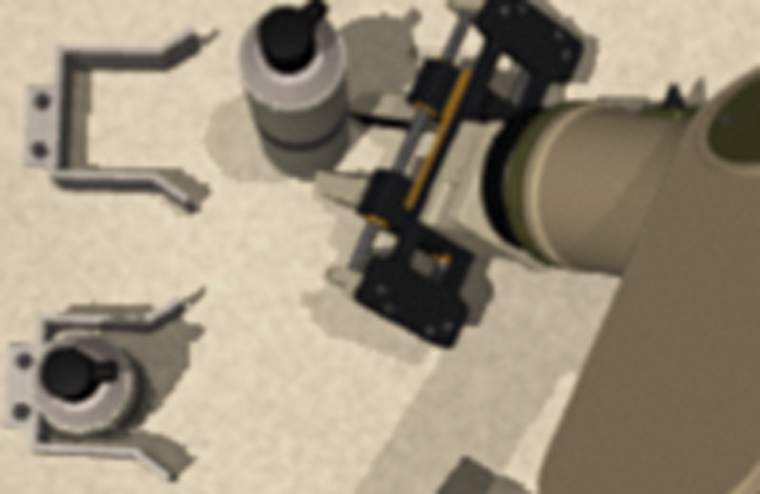

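The can stands upright just before the mouth: foot at about (300,135), stall mouth at (200,50)-(195,205) in the crop. I'll back off, square the hand to the stall and narrow the fingers.

```bash
python3 -m inch '[[[-0.007,-0.008,0,0,0,0,0.39],[-0.007,-0.008,0,0,0,0,0.39],[-0.007,-0.008,0,0,0,0,0.3],[-0.007,-0.008,0,0,0,0,0.2],[0,0,0,0,0,0,0.19]]]' && python3 - <<'E'
from h import *
can(np.array([.643,.038]))
plan(goalR(0,40,1))
E
```

```text
t: 11.25
tool_pos: [0.6121, -0.0368, 0.0262]
orientation: [0.817, 1.348, 0.241]
force: [0.4, 0.9, -0.3]
opening: 0.0192
top [0.6418 0.0375] area 224 uv [300.6 159.1]
scene [0.6463 0.0367] area 250 uv [401.  185.7]
t 11.35 p [ 0.6123 -0.0356  0.0262] F [ 0.8  0.7 -0. ] q [-0.53  0.41  1.73  0.74  1.22 -0.49] open 0.0178
tip [ 0.6165 -0.0255  0.0132]
turn [-0.2995  0.2513 -0.0005]
```

```bash
python3 -m inch '[[[0,0,0,-0.075,0.063,0,0.19],[0,0,0,-0.075,0.063,0,0.19],[0,0,0,-0.075,0.063,0,0.19],[0,0,0,-0.075,0.063,0,0.19],[0,0,0,0,0,0,0.19]]]' && python3 - <<'E'
from h import *
f=lambda p,tb,tz:np.r_[p[0],p[1]-(tb+.017*np.sin(.698)),tz+.017*np.cos(.698)]
plan(goalR(0,40,1),[f((.644,.037),.05,.012)])
E
```

```text
t: 11.85
tool_pos: [0.6113, -0.0343, 0.0259]
orientation: [0.538, 1.507, 0.559]
force: [-0.0, -0.1, 0.2]
opening: 0.0178
t 11.85 p [ 0.6113 -0.0343  0.0259] F [-0.  -0.1  0.2] q [-0.49  0.61  1.46  0.6   1.48 -0.68] open 0.0178
tip [ 0.6111 -0.0234  0.0129]
turn [ 0.0101 -0.0105 -0.0025]
shift [0.0074 0.0074 0.0327] norm 0.034
```

```bash
python3 -m inch '[[[0,0,0.011,0.01,-0.01,-0.002,0.19],[0,0,0.011,0,0,0,0.19],[0.003,0.003,0.011,0,0,0,0.19],[0,0,0,0,0,0,0.19]]]' && python3 - <<'E'
from h import *
f=lambda p,tb,tz:np.r_[p[0],p[1]-(tb+.017*np.sin(.698)),tz+.017*np.cos(.698)]
plan(goalR(0,40,1),[f((.644,.037),.05,.012)])
c=optics.read_camera("top");cv2.imwrite("pics/d.png",cv2.resize(c["frame"][130:260,225:425],None,fx=3.8,fy=3.8,interpolation=2))
E
```

```text
t: 12.25
tool_pos: [0.6466, -0.0284, 0.0249]
orientation: [0.556, 1.498, 0.539]
force: [-1.2, 0.5, 0.0]
opening: 0.0176
t 12.25 p [ 0.6466 -0.0284  0.0249] F [-1.2  0.5  0. ] q [-0.46  0.67  1.38  0.62  1.47 -0.63] open 0.0176
tip [ 0.6467 -0.0175  0.0119]
turn [-0.0094  0.0057 -0.0014]
shift [ 0.0028  0.0035 -0.0026] norm 0.005
```

View pics/d.png

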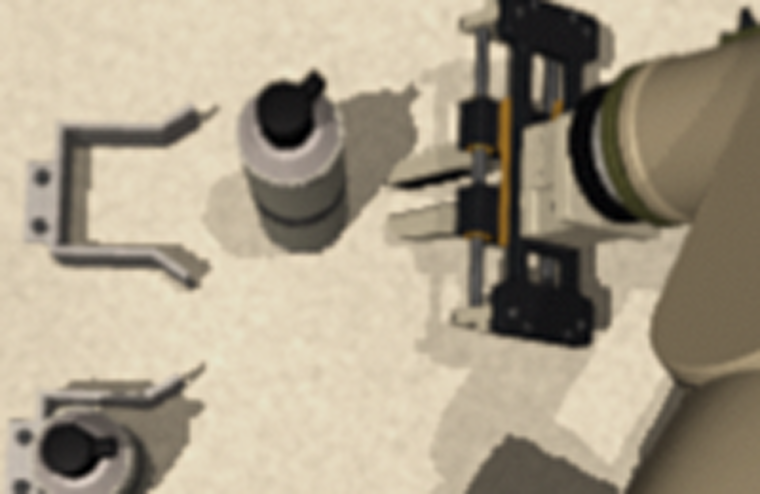

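```bash
python3 -m inch '[[[0.004,0.005,-0.001,0,0,0,0.19],[0.004,0.005,-0.001,0,0,0,0.19],[0.0025,0.003,0,0,0,0,0.19],[0.0025,0.003,0,0,0,0,0.19],[0.0025,0.003,0,0,0,0,0.19],[0.0025,0.003,0,0,0,0,0.19],[0.0035,0.0042,0,0,0,0,0.19],[0.0035,0.0042,0,0,0,0,0.19],[0.0035,0.0042,0,0,0,0,0.19],[0.0035,0.0042,0,0,0,0,0.19],[0.0035,0.0042,0,0,0,0,0.19],[0.0035,0.0042,0,0,0,0,0.19],[0.0035,0.0042,0,0,0,0,0.19]]]' && python3 - <<'E'
from h import *
s=telemetry.read_state();R=Ro.from_rotvec(s["orientation"]).as_matrix();t=(np.array(s["tool_pos"])+.017*R[:,0])[:2]+.032*np.array([0,1])
print("pred",t);can(t)
f=lambda p,tb,tz:np.r_[p[0],p[1]-(tb+.017*np.sin(.698)),tz+.017*np.cos(.698)]
plan(goalR(0,40,1),[f((.645,.149),.032,.012)])
E
```

```text
t: 13.6
tool_pos: [0.6437, 0.0424, 0.025]
orientation: [0.557, 1.499, 0.535]
force: [0.1, -1.8, -0.3]
opening: 0.018
pred [0.64378668 0.085302  ]
top [0.6423 0.0808] area 220 uv [276.7 158.4]
scene [0.5937 0.185 ] area 269 uv [414.5 127. ]
t 13.7 p [0.6435 0.043  0.0251] F [-0.3 -0.2 -0.4] q [-0.36  0.61  1.46  0.66  1.4  -0.58] open 0.0177
tip [0.6436 0.0539 0.0121]
turn [-0.0116  0.0059 -0.0002]
shift [0.0406 0.0483 0.0015] norm 0.063
```

```bash
python3 -m inch '[[[0.0035,0.0042,0.0005,-0.01,0.006,0,0.19],[0.0035,0.0042,0.0005,0,0,0,0.19],[0.0035,0.0042,0.0005,0,0,0,0.19],[0.0035,0.0042,0,0,0,0,0.19],[0.0035,0.0042,0,0,0,0,0.19],[0.0035,0.0042,0,0,0,0,0.19],[0.0035,0.0042,0,0,0,0,0.19]]]' && python3 - <<'E'
from h import *
s=telemetry.read_state();R=Ro.from_rotvec(s["orientation"]).as_matrix();t=(np.array(s["tool_pos"])+.017*R[:,0])[:2]+.032*np.array([0,1])
print("pred",t);can(t,"e")
c=cv2.imread("pics/e_top.png");cv2.imwrite("pics/e.png",cv2.resize(c[130:260,225:385],None,fx=4.5,fy=4.5,interpolation=2))
plan(goalR(0,40,1))
E
```

```text
t: 14.4
tool_pos: [0.6454, 0.0836, 0.0251]
orientation: [0.547, 1.501, 0.545]
force: [0.5, -2.7, -0.6]
opening: 0.0174
pred [0.64538001 0.12648291]
top [0.6437 0.1215] area 228 uv [254.4 157.3]
scene [0.5936 0.1838] area 351 uv [414.2 127.3]
t 14.5 p [0.6452 0.0841 0.0252] F [ 0.8 -0.1  0.6] q [-0.3   0.59  1.48  0.68  1.36 -0.55] open 0.0176
tip [0.6452 0.095  0.0122]
turn [-0.0008 -0.0007 -0.0002]
```

View pics/e.png

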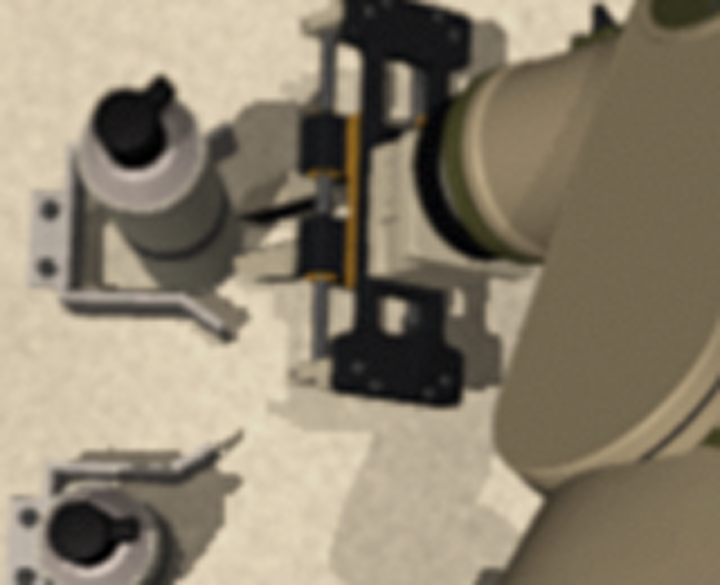

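The can is in the mouth between the walls, upright, with its foot at about (185,235) and roughly 25 mm to go. From here I go slowly.

```bash
python3 -m inch '[[[0.0014,0.0017,0,0,0,0,0.19],[0.0014,0.0017,0,0,0,0,0.19],[0.0014,0.0017,0,0,0,0,0.19],[0.0014,0.0017,0,0,0,0,0.19],[0.0014,0.0017,0,0,0,0,0.19],[0.0014,0.0017,0,0,0,0,0.19],[0.0014,0.0017,0,0,0,0,0.19]]]' && python3 -m inch '[[[0.001,0.0012,0,0,0,0,0.19],[0.001,0.0012,0,0,0,0,0.19]]]'; python3 -c "
from h import *
plan(goalR(0,40,1))
can((.645,.142))"
```

```text
t: 15.2
tool_pos: [0.6453, 0.0999, 0.0252]
orientation: [0.547, 1.502, 0.545]
force: [0.9, -2.0, -0.4]
opening: 0.0178
t: 15.4
tool_pos: [0.6453, 0.1034, 0.0252]
orientation: [0.547, 1.502, 0.545]
force: [0.2, -3.3, 0.0]
opening: 0.0179
t 15.4 p [0.6453 0.1034 0.0252] F [ 0.2 -3.3  0. ] q [-0.27  0.58  1.5   0.69  1.35 -0.53] open 0.0179
tip [0.6453 0.1143 0.0122]
turn [-0.0013 -0.0002  0.0003]
top [0.6437 0.1414] area 229 uv [243.5 157.1]
scene [0.5939 0.1836] area 381 uv [414.3 127.5]
```

```bash
for i in 1 2; do :; done; python3 -m inch '[[[0.001,0.0011,0,0,0,0,0.19]]]' | grep -E "pos|force"; python3 -m inch '[[[0.001,0.0011,0,0,0,0,0.19]]]' | grep -E "pos|force"; python3 -m inch '[[[0.001,0.0011,0,0,0,0,0.19]]]' | grep -E "pos|force"
```

```text
tool_pos: [0.6453, 0.1049, 0.0252]
force: [-0.7, -2.3, -0.1]
tool_pos: [0.6453, 0.1064, 0.0251]
force: [1.1, -2.8, 0.2]
tool_pos: [0.6454, 0.1079, 0.0251]
force: [-0.4, -1.8, 0.3]
```

```bash
python3 -m inch '[[[0.0008,0.0009,0,0,0,0,0.19]]]' | grep -E "pos|force"; python3 -m inch '[[[0.0008,0.0009,0,0,0,0,0.19]]]' | grep -E "pos|force"; python3 -m inch '[[[0.0008,0.0009,0,0,0,0,0.19]]]' | grep -E "pos|force"
```

```text
tool_pos: [0.6455, 0.1092, 0.0252]
force: [0.1, -1.8, -0.3]
tool_pos: [0.6455, 0.1102, 0.0251]
force: [-1.0, -7.5, 1.8]
tool_pos: [0.6457, 0.1104, 0.025]
force: [-2.7, -11.5, 3.3]
```

The force rose to 11.5 N and motion stopped, so the can is at the back stop. I retreat straight back and look.

```bash
python3 -m inch '[[[-0.002,-0.0024,0,0,0,0,0.19],[-0.006,-0.007,0,0,0,0,0.19],[-0.013,-0.015,0,0,0,0,0.19],[-0.016,-0.019,0,0,0,0,0.19],[-0.016,-0.019,0,0,0,0,0.19],[-0.016,-0.019,0,0,0,0,0.19],[-0.03,-0.015,0,0,0,0,0.19],[-0.03,-0.015,0,0,0,0,0.19],[-0.03,-0.015,0,0,0,0,0.19],[0,0,0,0,0,0,0.19]]]'; python3 - <<'E'
from h import *
can((.645,.15),"g")
a=cv2.imread("pics/g_top.png")[130:260,225:325];b=cv2.imread("pics/g_scene.png")[120:250,340:460]
cv2.imwrite("pics/g.png",np.hstack([cv2.resize(a,(350,455),interpolation=2),cv2.resize(b,(420,455),interpolation=2)]))
E
```

```text
t: 17.1
tool_pos: [0.6427, -0.1038, 0.0666]
orientation: [0.549, 1.503, 0.545]
force: [1.3, 0.0, 1.0]
opening: 0.018
top [0.6436 0.1476] area 230 uv [240.1 157.1]
scene [0.594  0.1838] area 376 uv [414.4 127.4]
```

View pics/g.png

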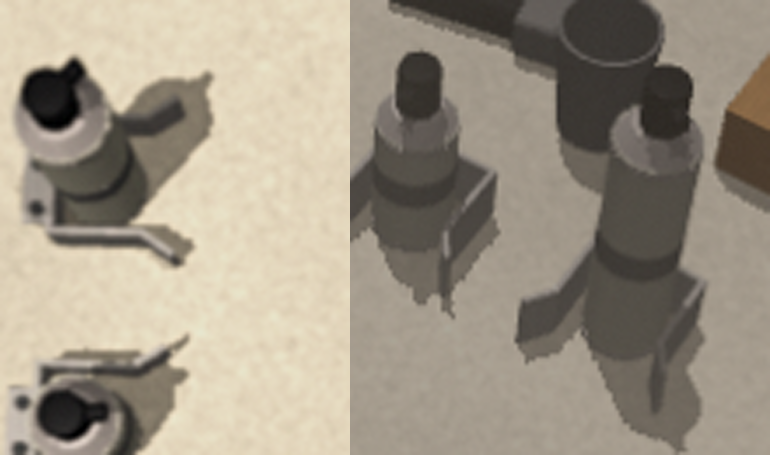

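```bash
python3 -c "
from h import *
plan()
from plant import workorder
print(workorder.close_job())"
```

```text
t 17.2 p [ 0.6417 -0.0997  0.0645] F [0.6 0.1 0.3] q [-0.55  0.68  1.27  0.58  1.6  -0.65] open 0.0184
tip [ 0.6416 -0.0888  0.0515]
the job is handed in; nothing more can be done
None
```

The tall can is in the empty stall against the back stop, upright, and the job is handed in at about 17 s of the 54 s allowed. No verdict was reported.

**What I did:** I leaned the hand 40° and pushed with two fingertips about 15 mm above the bench. I took the can diagonally to the stall mouth, squared the hand up with the fingers narrowed, and slid it in. Sliding took about 2–3 N. At the stop, the force rose to about 12 N and the can stopped moving, so I backed straight off.

**Last checks:**
- **Position:** the final pictures show the can upright between the side walls. The top camera puts it at (0.644, 0.148), against my estimate for home of about (0.646, 0.149).
- **Hand:** it is about 0.2 m clear of the can and reads no contact force.
- **Other things:** the short can stands as before. I did not re-measure the other objects, but no unexpected contact force appeared in the readings.

**What disagreed:**
- **Fingertip estimate:** it put the can about 4–5 mm deeper, at y = 0.153, than the top camera did. I took the force rise as proof that it was home.
- **Scene camera:** my can tracker locked onto another dark object once the can was at the stall mouth, so I ignored its last readings.

I viewed 10 pictures in all.

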